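# Load a board into the guarded tester

### The job

Slide the guard window of the bench tester all the way open, then take the small circuit board from the worktop and set it down gently, right way up, in the middle of the raised rubber pad inside, with its long sides parallel to the guard's track. Then slide the guard fully shut against its frame, leaving the board where it lies on the pad and the other things on the worktop where they are.

Things in the scene. Friction and masses are not known exactly. Their poses are not given: they have to be found in the camera images.
- tester: Grey low box, 140 (x) x 242 mm (y), fixed. Origin on the worktop, 117 mm from its -y end. -y half: solid housing, top z 50 mm. +y half: open-topped test bay, inside x +-60, y 10 to 115 mm, floor z 8, walls to z 50 mm. Tracks for the guard run along y on its front and back edges, to z 62 mm; closing frame at the +y end, to z 60 mm; end stop at the -y end, to z 62 mm.
- guard (a joint): Slide of the guard: flat clear window with a dark rim, 130 x 110 x 4 mm, in the tracks on the tester (underside z 50.5 mm). 0 = fully shut against the frame at the tester's +y end, over the bay; 0.110 m = fully open, over the housing; grows as it moves toward the tester's -y. About 2 N of friction; stays where left; may start a little open.
- guard_handle (a point): Centre of the guard's handle: dark upright bar in the middle of the guard, 50 mm long (x), 12 mm thick (y), its top at z 82 mm over the worktop, 13 mm above this point. It stands on a foot 22 mm wide (y) whose top is at z 57.5 mm. Axes as the tester's.
- pad_center (a point): Centre of the top face of the raised black rubber pad in the test bay, at tester (x 0, y +60 mm, z 20 mm). The pad is 62 mm (x) by 82 mm (y). Axes as the tester's.
- board_center (a point): Centre of the loose green circuit board, 42 mm (its x) by 60 mm (its y) by 11 mm high overall, half-way up (5.5 mm above its underside). The board plate is 2 mm thick, 8 to 10 mm above its underside, on four 8 mm posts at the corners; z points up when right way up. It weighs about 20 g and can be gripped across its 42 mm width.
- chip_tray: Bystander: flat black square chip tray, 51 x 51 x 5 mm, loose; origin under its centre.
- loupe: Bystander: black round loupe, 41 mm across, 36 mm high, loose; origin under its centre.
- spool: Bystander: solder spool with black flanges standing on end, 56 mm across, 45 mm high, loose; origin under its centre.
- dispenser: Bystander: white dispenser bottle, 66 mm across, 131 mm high, loose; origin under its centre.
- parts_cabinet: Blue parts cabinet with six small drawers behind the work, fixed, not to be used: an obstacle for the gripper. Origin under its middle; 252 mm wide (y +-126 mm), top at z 220 mm, drawer fronts and pulls reach to 116 mm in front of the origin (its -x).
There are look-alikes about, which are no part of the job. Several things look just like the part that bears board_center: the one meant starts nearest to the robot's base.

How it is judged (in metres and radians):
On the way, in this order (a step that is already met when the one before it is completed fails the run):
1. the guard is slid open, to within 10 mm of its end stop (value of joint guard above 0.1 m), for 0.2 s.
2. the board lies released on the pad, flat, centred within 12 mm and square within 0.2 rad (horizontal distance between board_center and pad_center below 0.012 m and z of board_center in the frame of pad_center between 0.002 and 0.009 m and angle between board_center's own z axis and vertical below 0.1 rad and angle between the y axis of board_center and the y axis of pad_center, either way round below 0.2 rad and contact force between the fingers and board below 0.05 N), for 0.2 s.
At the end, for the whole second after the job is handed in: The guard is shut to within 3 mm of its frame, and the board lies at rest, right way up and flat on the pad, its centre within 12 mm of the pad's centre and its long sides within 0.2 rad of the track (value of joint guard below 0.003 m and horizontal distance between board_center and pad_center below 0.012 m and z of board_center in the frame of pad_center between 0.002 and 0.009 m and angle between board_center's own z axis and vertical below 0.1 rad and angle between the y axis of board_center and the y axis of pad_center, either way round below 0.2 rad and linear speed of board below 0.02 m/s); the robot touches nothing.
It fails at once if the board is dropped (falls freely faster than 0.5 m/s, from more than about 13 mm) (linear speed of board above 0.5 m/s and contact force between the fingers and board below 0.05 N).
It fails at once if a bystander is moved more than 30 mm (distance of any of chip_tray, loupe, spool, dispenser from where it was at the start of the episode above 0.03 m).
It also fails if it takes over 72 s, if anything falls off the work surface, if the arm or the gripper's body presses on something with over 40 N, if the wrist force passes 120 N, or if a joint passes its speed limit or range.

### The arm

A 6-joint arm with a two-finger parallel gripper is mounted at the origin on the work surface; the furniture and walls round the work are solid. World frame = base frame: x ahead of the robot, y to its left, z up, the work surface at z = 0. Lengths are in mm, angles in rad, forces in N, time in s.
With the tool pointing down it reaches from about 250 to 725 mm from the base axis. Payload 9.7 kg.
Tool frame: the origin (TCP) lies midway between the tips of the shut fingers; the grasp point (between the pads) lies 19 mm behind it; z points along the fingers, y is the line along which they close (so a half turn about z gives the same grasp; the last joint's range is limited). The gripper opens to 85 mm and grips with 20 to 120 N. Pads are 22 mm wide; open, the fingers measure 114 mm over their backs; the gripper's body (76 mm by 85 mm) begins 54 mm behind the grasp point. The pads swing forward as they close: fully open they stand 13 mm farther back than shut.
Start: joints at [-1.268, 0.087, 0.176, 1.66, 0, 1.571], TCP at [164.004, -524.976, 231.284] pointing down, gripper open.
Joint ranges: [-3.13, 3.13], [-0.85, 1.81], [-1.15, 1.24], [-2.2, 2.28], [-1.44, 1.52], [-3.14, 3.14]. Speed limits (rad/s): [2.22, 2.22, 2.57, 3.14, 3.14, 3.14].

### API

Orientations are given as a unit quaternion [x, y, z, w].
In Python, from rig import ctrl, vision gives the robot as it stands.
- The arm moves only by the shell command python3 -m handwheel 'ROWS'. ROWS is JSON, a list of rows, each a list of 7 numbers: the shift along the tool's x, y, z in m, then the turn, a rotation vector about the tool's x, y, z in degrees, then the opening, from 0 (shut) to 1 (fully open). A call has 1 to 20 rows; each row is the pose to reach, as a shift and turn from the pose commanded when the call began, along the tool's axes at that moment; what a row does not reach only later rows make up. A row lasts 1/8 s, in which the tool goes at most 62.5 mm and 10.7 degrees, less where a joint would pass 70% of its speed; a pose out of reach is approached as far as the arm can. A call with a gripper value outside its range is refused whole. The fingers move at their own pace and stop on an object; the grip force is fixed at half the most. Time passes only in rows, so rows that repeat a pose let the fingers close. It gives the time, the measured TCP pose, the force, the opening and the grip force at its end, in the units of the state.
- ctrl.get_state(): the state, without advancing time (a new reading comes with each control period).
- vision.snapshot(name): name is "scene" or "top" or "wrist"; returns (picture, depth): 420x560x3 uint8, red, green, blue; 420x560 float32, mm along the optical axis (not along the pixel's ray), 0 where there is no reading.
- vision.camera_params(name): a dict with "mtx" (3x3 intrinsics, pixels), "k1" (the pictures are not rectified: a ray, as slopes to the right and down, at radius r is drawn at 1 + k1 r^2 times it, then the intrinsics apply), "R" (3x3) and "t" (3): a world point X has camera coordinates R X + t. Camera axes: x right, y down, z forward; pixel columns grow to the right and rows downward; lengths in mm; the calibration is good to about 2 mm. A picture is of the moment at which its call begins: read the wrist's pose just before it. camera_params takes no time and is no camera call; for the wrist camera it gives the pose at the moment of the call.
- ctrl.job_done(): hands the job in; it is judged then, once.
The state is a dict: "time": time; "joint_pos": joint angles; "qvel": joint speeds; "joint_efforts": joint torques, N m; "ee_pos": TCP position; "tool_rot": TCP orientation; "ft_force": force on the tool from outside, world axes, zero at the start; "ft_torque": the same for the moment, N m; "width": finger opening in mm; "gripper_force": force on a finger pad.
Only numpy, scipy, OpenCV 4.12 (cv2) and the standard library are available. Lean on these libraries where they do the work, as an engineer would, in place of code of your own. Each camera call takes 0.05 s, during which the arm holds its last target. There are 200 camera calls.

## Working session

There is one attempt and no reset: what is moved stays moved. The work goes in short steps, Python scripts to look and compute and a shell command to move; the robot and the scene stay as the last step left them, time stands still between calls to the robot, and variables do not carry over. Pictures are saved under pics/ and viewed, at most 10 in all, crops included, and the job is handed in when it is done.

```bash
ls; mkdir -p pics; python3 - <<'E'
from rig import ctrl, vision
import cv2, numpy as np
s=ctrl.get_state(); print({k:s[k] for k in('time','joint_pos','ee_pos','tool_rot','ft_force','width')})
for n in('scene','top'):
    p,d=vision.snapshot(n); cv2.imwrite(f'pics/{n}0.png',p[:,:,::-1]); np.save(f'pics/{n}0.npy',d)
    c=vision.camera_params(n); print(n,c)
E
```

```text
pics
{'time': 0.0, 'joint_pos': array([-1.26795503e+00,  8.74438690e-02,  1.75114741e-01,  1.65980610e+00,
        1.96060900e-05,  1.57076988e+00]), 'ee_pos': array([ 163.96218825, -524.74057806,  230.58203332]), 'tool_rot': array([ 9.88555566e-01,  1.50855709e-01, -9.12822254e-05, -6.63271505e-04]), 'ft_force': array([0.54203552, 0.56362469, 0.17517251]), 'width': 85.23295643875876}
scene {'mtx': array([[506.05836624,   0.        , 280.75045329],
       [  0.        , 506.05836624, 202.16078291],
       [  0.        ,   0.        ,   1.        ]]), 'k1': -0.1594871434025073, 'R': array([[-0.5323801 , -0.84650336, -0.00186814],
       [-0.42346985,  0.26823686, -0.86528739],
       [ 0.73296979, -0.45987069, -0.50127262]]), 't': array([ 90.23295096, 299.77088492, 704.76022377])}
top {'mtx': array([[482.20157637,   0.        , 281.54676308],
       [  0.        , 482.20157637, 204.35103657],
       [  0.        ,   0.        ,   1.        ]]), 'k1': 0.03410399187861168, 'R': array([[ 2.56472354e-02, -9.99662108e-01,  4.22950340e-03],
       [-9.82294718e-01, -2.59866289e-02, -1.85531079e-01],
       [ 1.85578300e-01,  6.03740400e-04, -9.82629294e-01]]), 't': array([-162.14000107,  463.59962422, 1171.55260914])}
```

View pics/top0.png

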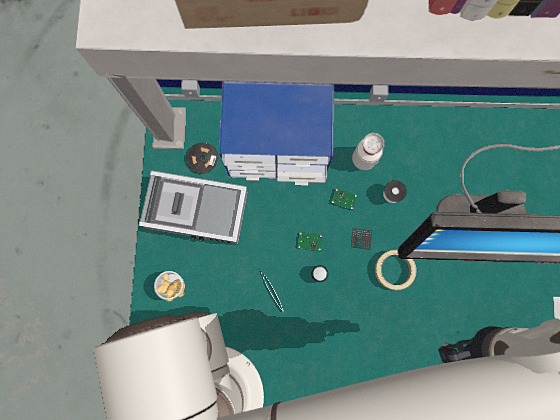

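View pics/scene0.png

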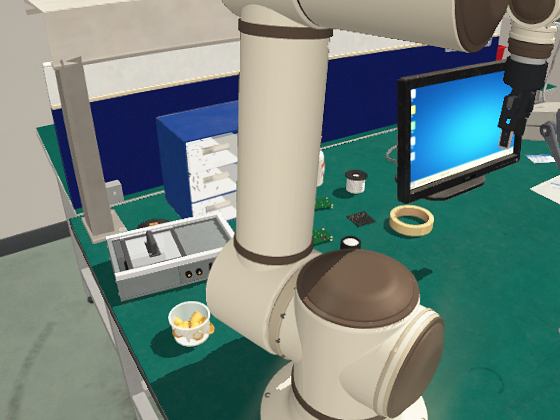

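The top view (up = world +x, left = +y) shows the tester at about (195,208) with its handle at (177,203). There are two boards, at (310,241) and (343,199), a tray at (361,238), a loupe at (320,273), a spool at (395,191) and a dispenser at (369,150). I'll measure these next and enlarge the crop.

```bash
cat > h.py <<'E'
import numpy as np, cv2
from rig import ctrl, vision
def undist(c,px):
    K=c['mtx']; px=np.atleast_2d(np.float64(px)); d=(px-K[:2,2])/[K[0,0],K[1,1]]
    u=d.copy()
    for _ in range(20): u=d/(1+c['k1']*(u**2).sum(1,keepdims=True))
    return np.c_[u,np.ones(len(u))]
def plane(c,px,z):
    r=undist(c,px)@c['R']; o=-c['R'].T@c['t']; return o+r*((z-o[2])/r[:,2:])
def proj(c,X):
    p=np.atleast_2d(X)@c['R'].T+c['t']; u=p[:,:2]/p[:,2:]; u=u*(1+c['k1']*(u**2).sum(1,keepdims=True))
    return u*[c['mtx'][0,0],c['mtx'][1,1]]+c['mtx'][:2,2]
def dpts(c,d):
    v,u=np.mgrid[:d.shape[0],:d.shape[1]]; r=undist(c,np.c_[u.ravel(),v.ravel()])
    return ((r*d.reshape(-1,1)-c['t'])@c['R']).reshape(*d.shape,3)
E
python3 - <<'E'
from h import *
p=cv2.imread('pics/top0.png'); d=np.load('pics/top0.npy'); c=vision.camera_params('top'); X=dpts(c,d)
cv2.imwrite('pics/c1.png',cv2.resize(p[140:300,130:400],None,fx=2.9,fy=2.9,interpolation=cv2.INTER_CUBIC))
h=cv2.cvtColor(p,cv2.COLOR_BGR2HSV)
for n,(u,v) in dict(boardA=(310,241),boardB=(343,199),tray=(361,238),loupe=(320,273),spool=(395,191),disp=(372,138),handle=(177,203),hous=(220,210),win=(160,200),cab=(280,120),bowl=(170,285)).items(): print(n,X[v,u].round())
# tester: heights map around
m=((X[...,2]>40)&(X[...,2]<75)); m[:, :135]=0; m[:, 255:]=0; m[:165]=0; m[250:]=0
ys,xs=np.nonzero(m); P=X[ys,xs,:2].astype(np.float32); r=cv2.minAreaRect(P); print(r, cv2.boxPoints(r).round())
m=(X[...,2]>72)&(X[...,2]<95); m[:, :150]=0; m[:, 210:]=0; m[:180]=0; m[225:]=0
print('handle',m.sum(),X[m].mean(0),cv2.minAreaRect(X[m][:,:2].astype(np.float32)))
E
```

```text
boardA [ 381. -225.    7.]
boardB [ 492. -309.   10.]
tray [ 393. -356.    3.]
loupe [ 299. -249.   35.]
spool [ 510. -437.   41.]
disp [ 620. -364.  126.]
handle [457. 105.  81.]
hous [448.   3.  53.]
win [469. 154.  52.]
cab [ 625. -142.  220.]
bowl [261. 117.  40.]
((472.5897216796875, 60.34202575683594), (255.0835418701172, 178.80398559570312), 82.23030853271484) [[367. -54.]
 [544. -78.]
 [578. 175.]
 [401. 199.]]
handle 110 [460.03303645 107.75296803  81.67758647] ((460.9996032714844, 108.4965591430664), (11.842047691345215, 48.48298263549805), 83.13688659667969)
```

View pics/c1.png

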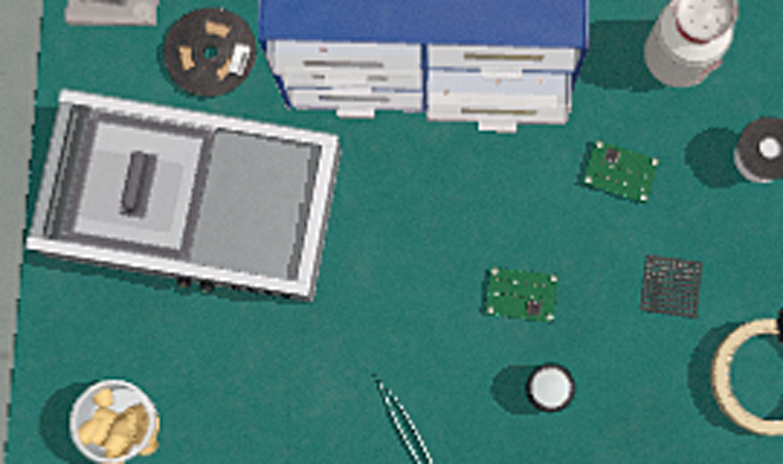

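```bash
cat >> h.py <<'E'
from scipy.spatial.transform import Rotation as Ro
def go(x,y,z,yang,s=None):
    "shift (m) and turn (deg) in tool axes to world TCP (mm), tool down, tool y at heading yang (rad, mod pi)"
    s=s or ctrl.get_state(); R=Ro.from_quat(s['tool_rot']).as_matrix()
    best=None
    for a in(yang,yang+np.pi):
        yt=np.array([np.cos(a),np.sin(a),0]); zt=np.array([0,0,-1.]); T=np.c_[np.cross(yt,zt),yt,zt]
        v=Ro.from_matrix(R.T@T).as_rotvec(degrees=True)
        if best is None or np.linalg.norm(v)<np.linalg.norm(best): best=v
    print('shift',(R.T@(np.array([x,y,z])-s['ee_pos'])/1000).round(4),'turn',best.round(2))
E
python3 - <<'E'
from h import *
p=cv2.imread('pics/top0.png');c=vision.camera_params('top')
q=np.array([(65,92),(340,137),(312,300),(28,247)])/2.9+[130,140]
P=plane(c,q,62); print(P.round(1))
for i in range(4): print(np.linalg.norm(P[i]-P[(i+1)%4]), np.degrees(np.arctan2(*(P[i]-P[(i+1)%4])[:2])))
# handle / window bounds along tester
a=-0.125; ty=np.array([-np.sin(a),np.cos(a)]); print('handle along',(np.array([461,108.5])-P[1:3,:2].mean(0))@ty-117, 'center',P[:,:2].mean(0))
# board A
h=cv2.cvtColor(p,cv2.COLOR_BGR2HSV)
for (u,v) in((310,241),(343,199)):
    s=p[v-20:v+20,u-25:u+25].astype(int); m=((s[...,1]-s[...,0]>22)|(abs(s-[80,120,20]).sum(2)<0)).astype(np.uint8)
    m=cv2.morphologyEx(m,cv2.MORPH_OPEN,np.ones((2,2))); m=cv2.morphologyEx(m,cv2.MORPH_CLOSE,np.ones((5,5)))
    n,l,st,ce=cv2.connectedComponentsWithStats(m); k=1+np.argmax(st[1:,4]); ys,xs=np.nonzero(l==k)
    W=plane(c,np.c_[xs+u-25,ys+v-20],10)[:,:2].astype(np.float32); print(st[k],W.mean(0),cv2.minAreaRect(W))
go(440,80,260,-0.125)
E
```

```text
[[538.8 175.4  62. ]
 [505.4 -63.3  62. ]
 [364.2 -45.2  62. ]
 [403.1 196.3  62. ]]
240.98594879741958 7.9600594831942475
142.3278949005541 97.29699097042678
244.64092766888783 -170.86182145819492
137.3023338025819 -81.22360652165003
handle along 47.725935868404974 center [452.88338462  65.81747629]
[ 14  13  24  18 356] [ 377.87708 -226.29045] ((377.9640197753906, -226.0760040283203), (59.45011901855469, 41.653194427490234), 84.38614654541016)
[ 15  11  24  20 341] [ 490.65427 -313.67285] ((490.7196350097656, -313.3187255859375), (59.59497833251953, 41.26585388183594), 72.64414978027344)
shift [ 0.4438 -0.4949 -0.0287] turn [-6.000e-02 -4.000e-02 -6.549e+01]
```

```bash
R='[0.444,-0.495,-0.03,0,0,-66.5,0]'; python3 -m handwheel '[[0.444,-0.495,-0.03,0,0,-66.5,0],[0.444,-0.495,-0.03,0,0,-66.5,0],[0.444,-0.495,-0.03,0,0,-66.5,0],[0.444,-0.495,-0.03,0,0,-66.5,0],[0.444,-0.495,-0.03,0,0,-66.5,0],[0.444,-0.495,-0.03,0,0,-66.5,0],[0.444,-0.495,-0.03,0,0,-66.5,0],[0.444,-0.495,-0.03,0,0,-66.5,0],[0.444,-0.495,-0.03,0,0,-66.5,0],[0.444,-0.495,-0.03,0,0,-66.5,0],[0.444,-0.495,-0.03,0,0,-66.5,0],[0.444,-0.495,-0.03,0,0,-66.5,0],[0.444,-0.495,-0.03,0,0,-66.5,0],[0.444,-0.495,-0.03,0,0,-66.5,0]]'
python3 - <<'E'
from h import *
s=ctrl.get_state(); print(s['time'],s['ee_pos'],s['tool_rot'],s['width'],s['ft_force'])
c=vision.camera_params('wrist'); print('cam',-c['R'].T@c['t'],c['R'][2],c['mtx'][0],c['k1'])
w,d=vision.snapshot('wrist'); t,dt=vision.snapshot('top'); sc,_=vision.snapshot('scene')
cv2.imwrite('pics/w1.png',w[:,:,::-1]);np.save('pics/w1.npy',d); cv2.imwrite('pics/t1.png',t[:,:,::-1]); np.savez('pics/w1c.npz',**c)
big=np.hstack([cv2.resize(w,(400,300)),cv2.resize(t,(400,300))]); cv2.imwrite('pics/b1.png',big[:,:,::-1])
E
```

```text
time: 1.85
ee_pos: [439.9, 79.0, 261.4]
tool_rot: [0.744, 0.668, 0.0, 0.0]
ft_force: [0.9, 0.8, -0.4]
width: 0.2
gripper_force: 0.0
1.85 [439.92822604  79.0091231  261.3975046 ] [7.44475465e-01 6.67649814e-01 1.80534957e-05 8.95246575e-05] 0.17548658988443092 [ 0.87263826  0.75815988 -0.41311497]
cam [447.82721664 151.96647296 405.47474127] [-0.0305667  -0.28512354 -0.95800326] [333.01613673   0.         278.18207644] -0.06855156146137599
```

View pics/b1.png

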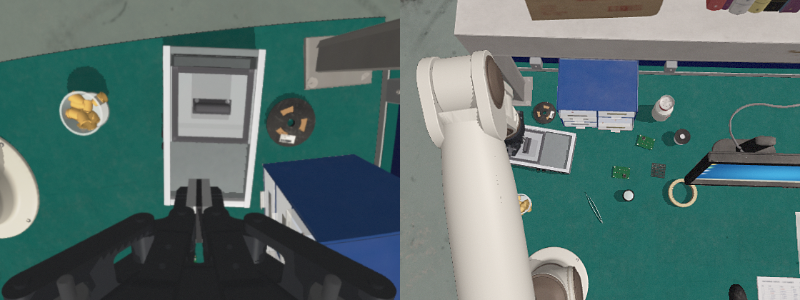

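The left half is the wrist view, with the handle at about (211,103) and the guard slightly open. The right half is the top view with the table clear near the base. There are only two boards: A at top px (310,241), about 440 mm from the base, and B at (343,199), about 580 mm. A is the one meant.

```bash
python3 - <<'E'
from h import *
w=cv2.imread('pics/w1.png'); d=np.load('pics/w1.npy'); c=dict(np.load('pics/w1c.npz')); X=dpts(c,d)
z=X[...,2]; v,u=np.mgrid[:420,:560]
m=(z>74)&(z<95)&(u>240)&(u<350)&(v>110)&(v<180)
r=cv2.minAreaRect(X[m][:,:2].astype(np.float32)); print('handle depth',m.sum(),X[m].mean(0),r)
g=cv2.cvtColor(w,cv2.COLOR_BGR2GRAY); hsv=cv2.cvtColor(w,cv2.COLOR_BGR2HSV)
# tester outer outline: bright, low-saturation track tops
m=((hsv[...,1]<40)&(g>190)&(u>215)&(u<385)&(v>50)&(v<300)).astype(np.uint8)
n,l,st,ce=cv2.connectedComponentsWithStats(m)
for k in range(1,n):
    if st[k,4]>150: print(st[k], np.median(z[l==k]))
cr=cv2.resize(w[50:300,205:395],None,fx=2.4,fy=2.4,interpolation=cv2.INTER_CUBIC); cv2.imwrite('pics/c2.png',cr)
E
```

```text
handle depth 647 [462.36183186 109.80870688  82.7088019 ] ((462.26385498046875, 109.14600372314453), (12.2566556930542, 49.76008605957031), 81.84230041503906)
[ 228   64   16  223 1964] 63.43294703159352
[ 314   70   58  221 2058] 63.440394174420696
[365 266  10  34 201] 21.84862588741231
```

View pics/c2.png

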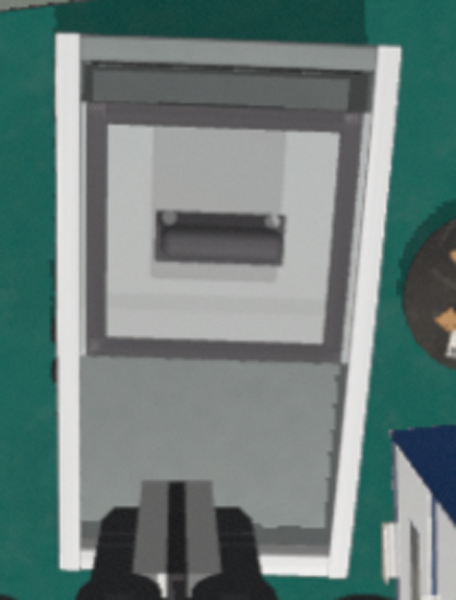

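```bash
python3 - <<'E'
from h import *
c=dict(np.load('pics/w1c.npz'))
q=np.array([(57,33),(400,46),(347,577),(62,569)])/2.4+[205,50]
P=plane(c,q,62); print(P.round(1))
a=-0.142; ty=np.array([-np.sin(a),np.cos(a)]);tx=np.array([np.cos(a),np.sin(a)])
o=P[:,:2].mean(0)-4*ty; H=np.array([462.3,109.1]); print('origin',o,'handle in tester',(H-o)@tx,(H-o)@ty, 'extents',(P[:,:2]-o)@np.c_[tx,ty])
S=H+31*ty; go(*S,110,a); go(*S,66,a)
E
```

```text
[[405.1 198.3  62. ]
 [542.5 178.8  62. ]
 [509.1 -61.3  62. ]
 [371.3 -41.5  62. ]]
origin [456.42059118  64.61771648] handle in tester -0.47504589961971183 44.8666393466878 extents [[ -69.77555331  125.0993609 ]
 [  69.08827882  125.25290289]
 [  69.92654588 -117.2129268 ]
 [ -69.23927139 -117.13933699]]
shift [0.0632 0.0198 0.1515] turn [ 0.03 -0.01  1.9 ]
shift [0.0632 0.0198 0.1955] turn [ 0.03 -0.01  1.9 ]
```

```bash
python3 -m handwheel '[[0.063,0.02,0.05,0,0,1.9,0],[0.063,0.02,0.11,0,0,1.9,0],[0.063,0.02,0.16,0,0,1.9,0],[0.063,0.02,0.18,0,0,1.9,0],[0.063,0.02,0.195,0,0,1.9,0],[0.063,0.02,0.195,0,0,1.9,0],[0.063,0.02,0.195,0,0,1.9,0]]'
```

```text
time: 2.88
ee_pos: [467.6, 140.4, 67.6]
tool_rot: [0.755, 0.656, 0.001, 0.0]
ft_force: [0.8, 0.3, 0.7]
width: -0.1
gripper_force: 0.0
```

```bash
python3 -m handwheel '[[-0.008,0,0,0,0,0,0],[-0.014,0,0,0,0,0,0],[-0.022,0,0,0,0,0,0],[-0.032,0,0,0,0,0,0],[-0.042,0,0,0,0,0,0],[-0.052,0,0,0,0,0,0],[-0.062,0,0,0,0,0,0],[-0.072,0,0,0,0,0,0],[-0.082,0,0,0,0,0,0],[-0.09,0,0,0,0,0,0],[-0.097,0,0,0,0,0,0],[-0.102,0,0,0,0,0,0],[-0.104,0,0,0,0,0,0],[-0.104,0,0,0,0,0,0]]'
```

```text
time: 4.62
ee_pos: [452.0, 37.1, 66.1]
tool_rot: [0.755, 0.656, -0.0, 0.0]
ft_force: [0.1, 0.1, -0.5]
width: 0.1
gripper_force: 0.0
```

```bash
python3 -m handwheel '[[-0.002,0,0,0,0,0,0],[-0.004,0,0,0,0,0,0],[-0.005,0,0,0,0,0,0]]'; python3 -m handwheel '[[-0.001,0,0,0,0,0,0],[-0.002,0,0,0,0,0,0],[-0.002,0,0,0,0,0,0]]'
```

```text
time: 5.0
ee_pos: [451.4, 32.5, 66.1]
tool_rot: [0.755, 0.656, -0.0, -0.0]
ft_force: [-1.2, 2.5, -1.8]
width: -0.3
gripper_force: 1.0
time: 5.38
ee_pos: [451.3, 32.0, 66.2]
tool_rot: [0.755, 0.656, 0.001, -0.001]
ft_force: [0.2, 12.2, -2.4]
width: -0.3
gripper_force: 6.1
```

```bash
python3 -m handwheel '[[0.006,0,0,0,0,0,0],[0.006,0,-0.04,0,0,0,0],[0.006,0,-0.09,0,0,0,0.7],[0.006,0,-0.12,0,0,0,0.7]]'; python3 - <<'E'
from h import *
go(378,-226,185,np.radians(-5.6))
E
```

```text
time: 5.88
ee_pos: [452.7, 36.2, 188.8]
tool_rot: [0.755, 0.656, 0.001, 0.001]
ft_force: [0.7, 0.7, 0.7]
width: 35.7
gripper_force: 0.0
shift [-0.2701 -0.0371  0.0038] turn [ 0.15  0.02 -2.46]
```

```bash
python3 -m handwheel '[[-0.06,-0.008,0.004,0,0,-2.5,0.7],[-0.12,-0.016,0.004,0,0,-2.5,0.7],[-0.18,-0.025,0.004,0,0,-2.5,0.7],[-0.23,-0.032,0.004,0,0,-2.5,0.7],[-0.27,-0.037,0.004,0,0,-2.5,0.7],[-0.27,-0.037,0.004,0,0,-2.5,0.7],[-0.27,-0.037,0.004,0,0,-2.5,0.7]]'; python3 - <<'E'
from h import *
s=ctrl.get_state(); c=vision.camera_params('wrist'); w,d=vision.snapshot('wrist'); t,dt=vision.snapshot('top')
cv2.imwrite('pics/w2.png',w[:,:,::-1]); cv2.imwrite('pics/t2.png',t[:,:,::-1]); np.savez('pics/w2c.npz',**c); np.save('pics/w2.npy',d)
X=dpts(c,d)
hsv=cv2.cvtColor(w,cv2.COLOR_RGB2HSV); print('board px',proj(c,[378,-226,10]))
u,v=proj(c,[378,-226,10])[0].astype(int)
b=w.astype(int); m=((b[...,1]-b[...,2]>18)).astype(np.uint8); m[:max(v-80,0)]=0;m[v+80:]=0;m[:,:u-90]=0;m[:,u+90:]=0
m=cv2.morphologyEx(cv2.morphologyEx(m,cv2.MORPH_OPEN,np.ones((3,3))),cv2.MORPH_CLOSE,np.ones((9,9)))
n,l,st,ce=cv2.connectedComponentsWithStats(m); k=1+np.argmax(st[1:,4]); ys,xs=np.nonzero(l==k); print(st[k])
W=plane(c,np.c_[xs,ys],10)[:,:2].astype(np.float32); r=cv2.minAreaRect(W); print(r,'z',np.median(X[l==k][:,2]))
cv2.drawContours(w2:=w[:,:,::-1].copy(),[np.round(proj(c,np.c_[cv2.boxPoints(r),[10]*4])).astype(int)],0,(0,0,255),1)
cv2.imwrite('pics/b2.png',np.hstack([w2,cv2.resize(t[130:280,130:260][:,:,::-1],(240,277)) if 0 else np.pad(cv2.resize(t[140:280,130:270][:,:,::-1],(230,230)),((0,190),(0,0),(0,0)))]))
E
```

```text
time: 6.75
ee_pos: [377.7, -225.6, 182.3]
tool_rot: [0.741, 0.672, -0.0, -0.0]
ft_force: [-1.2, 0.5, 0.1]
width: 60.0
gripper_force: 0.0
board px [[278.50711718 186.12874898]]
[ 260  153   45   62 2426]
((381.4419250488281, -224.4798583984375), (60.72520065307617, 42.7038459777832), 84.43739318847656) z 11.043409211305352
```

View pics/b2.png

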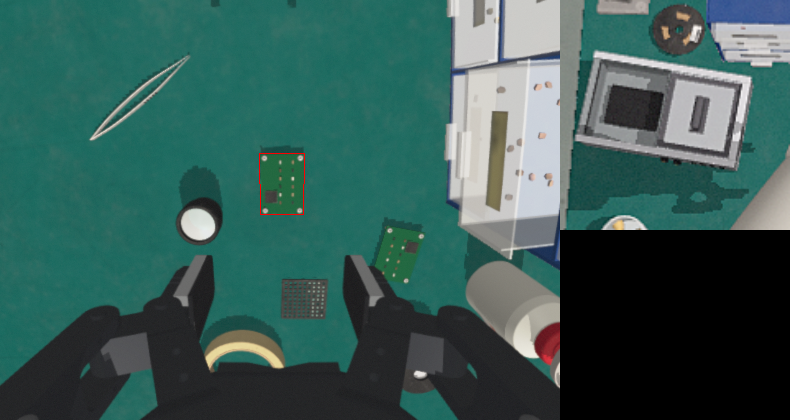

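The board meant (A) is at wrist px (282,184), right way up and boxed cleanly at 60.7 x 42.7 mm. Board B is at (400,252). The inset shows the guard fully open and the black pad exposed.

```bash
python3 - <<'E'
from h import *
go(380.3,-225,3,np.radians(-5.56))
t=cv2.imread('pics/t2.png'); c=vision.camera_params('top'); g=t.max(2); m=(g<60).astype(np.uint8); M=np.zeros_like(m); M[175:235,140:195]=m[175:235,140:195]
M=cv2.morphologyEx(cv2.morphologyEx(M,cv2.MORPH_CLOSE,np.ones((3,3))),cv2.MORPH_OPEN,np.ones((5,5)))
n,l,st,ce=cv2.connectedComponentsWithStats(M); k=1+np.argmax(st[1:,4]); ys,xs=np.nonzero(l==k)
W=plane(c,np.c_[xs,ys],20)[:,:2].astype(np.float32); print(st[k],cv2.minAreaRect(W))
E
python3 -m handwheel '[[0,0.003,0.05,0,0,0,0.7],[0,0.003,0.1,0,0,0,0.7],[0,0.003,0.14,0,0,0,0.7],[0,0.003,0.165,0,0,0,0.7],[0,0.003,0.175,0,0,0,0.7],[0,0.003,0.179,0,0,0,0.7],[0,0.003,0.179,0,0,0,0.7]]'
```

```text
shift [0.0002 0.0023 0.1793] turn [-0.    0.    0.07]
[158 193  34  27 756] ((462.0420227050781, 123.81583404541016), (83.09951782226562, 62.15243911743164), 82.32002258300781)
time: 7.72
ee_pos: [381.2, -226.1, 4.1]
tool_rot: [0.74, 0.672, 0.0, 0.001]
ft_force: [0.1, -0.4, -1.0]
width: 59.6
gripper_force: 0.0
```

```bash
python3 -m handwheel '[[0,0,0,0,0,0,0.6],[0,0,0,0,0,0,0.54],[0,0,0,0,0,0,0.5],[0,0,0,0,0,0,0.46],[0,0,0,0,0,0,0.42],[0,0,0,0,0,0,0.42],[0,0,0,0,0,0,0.42]]'
```

```text
time: 8.6
ee_pos: [380.9, -226.2, 4.1]
tool_rot: [0.741, 0.672, 0.0, 0.0]
ft_force: [-1.7, 0.8, 7.9]
width: 38.5
gripper_force: 59.4
```

```bash
python3 -m handwheel '[[0,0,-0.001,0,0,0,0.42],[0,0,-0.005,0,0,0,0.42],[0,0,-0.012,0,0,0,0.42],[0,0,-0.02,0,0,0,0.42],[0,0,-0.02,0,0,0,0.42]]'; python3 - <<'E'
from h import *
w,d=vision.snapshot('wrist'); cv2.imwrite('pics/w3.png',cv2.resize(w[170:330,180:380,::-1],None,fx=3,fy=3)); s=ctrl.get_state(); print(s['width'],s['gripper_force'],s['ft_force'])
E
```

```text
time: 9.22
ee_pos: [381.2, -226.3, 24.2]
tool_rot: [0.741, 0.672, 0.0, 0.001]
ft_force: [0.4, -0.0, 0.2]
width: 38.9
gripper_force: 60.2
38.624843080152345 60.21645784378052 [-0.64960835  0.10889047 -0.30150302]
```

View pics/w3.png

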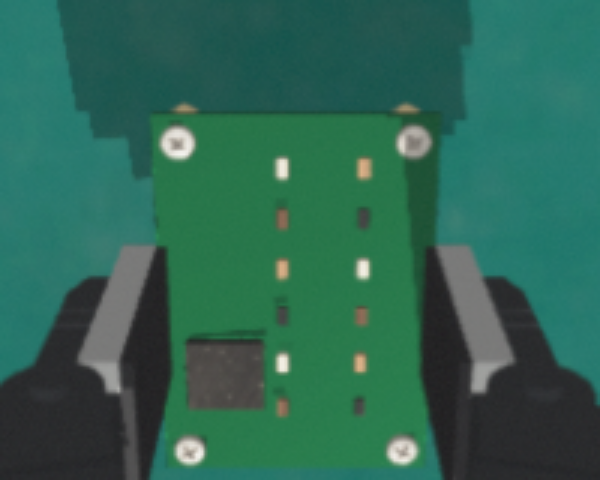

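The board is held level between the pads, with its outline at crop (150-440, 110-470). I'll lift it, carry it over the pad and measure it in the hand.

```bash
python3 -m handwheel '[[0,0,-0.03,0,0,0,0.42],[0,0,-0.07,0,0,0,0.42],[0,0,-0.1,0,0,0,0.42],[0,0,-0.12,0,0,0,0.42]]'; python3 - <<'E'
from h import *
go(464.5,124,145,-0.142)
E
```

```text
time: 9.78
ee_pos: [380.9, -226.1, 144.6]
tool_rot: [0.741, 0.672, 0.0, 0.001]
ft_force: [-0.4, 0.2, -1.3]
width: 38.5
gripper_force: 60.4
shift [ 0.3566  0.0493 -0.0005] turn [0.07 0.03 2.58]
```

```bash
python3 -m handwheel '[[0.03,0.004,0,0,0,2.6,0.42],[0.07,0.01,0,0,0,2.6,0.42],[0.12,0.017,0,0,0,2.6,0.42],[0.17,0.023,0,0,0,2.6,0.42],[0.22,0.03,0,0,0,2.6,0.42],[0.27,0.037,0,0,0,2.6,0.42],[0.31,0.043,0,0,0,2.6,0.42],[0.34,0.047,0,0,0,2.6,0.42],[0.357,0.049,0,0,0,2.6,0.42],[0.357,0.049,0,0,0,2.6,0.42],[0.357,0.049,0,0,0,2.6,0.42]]'; python3 - <<'E'
from h import *
s=ctrl.get_state(); c=vision.camera_params('wrist'); w,d=vision.snapshot('wrist'); np.savez('pics/w4c.npz',**c); np.save('pics/w4.npy',d); cv2.imwrite('pics/w4.png',w[:,:,::-1])
X=dpts(c,d); b=w.astype(int)
m=(b[...,1]-b[...,2]>18).astype(np.uint8); m[:200]=0; m[340:]=0; m[:,:200]=0; m[:,360:]=0
m=cv2.morphologyEx(cv2.morphologyEx(m,cv2.MORPH_OPEN,np.ones((3,3))),cv2.MORPH_CLOSE,np.ones((15,15)))
n,l,st,ce=cv2.connectedComponentsWithStats(m); k=1+np.argmax(st[1:,4]); L=l==k; print(st[k])
P=X[cv2.erode(L.astype(np.uint8),np.ones((7,7)))>0]; z=np.median(P[:,2]); P=P[abs(P[:,2]-z)<6]
A=np.c_[P[:,:2]-s['ee_pos'][:2],np.ones(len(P))]; k=np.linalg.lstsq(A,P[:,2],rcond=None)[0]; print('ee',s['ee_pos'],'plane',k)
zt=k[2]; ys,xs=np.nonzero(L); W=plane(c,np.c_[xs,ys],zt)[:,:2].astype(np.float32); r=cv2.minAreaRect(W); print(r)
R=Ro.from_quat(s['tool_rot']).as_matrix(); print('board-tcp in tool',R.T@(np.r_[r[0],zt]-s['ee_pos']))
# pad, in same view
g=w.max(2); m=(g<60).astype(np.uint8); m[230:]=0; m=cv2.morphologyEx(m,cv2.MORPH_OPEN,np.ones((5,5)))
n,l,st,ce=cv2.connectedComponentsWithStats(m)
for j in range(1,n):
  if st[j,4]>400:
    ys,xs=np.nonzero(l==j); print(st[j],np.median(X[l==j][:,2]),cv2.minAreaRect(plane(c,np.c_[xs,ys],20)[:,:2].astype(np.float32)))
E
```

```text
time: 11.15
ee_pos: [463.8, 123.8, 143.3]
tool_rot: [0.756, 0.655, -0.0, 0.0]
ft_force: [-0.6, -0.3, -0.1]
width: 38.4
gripper_force: 60.4
[ 230  205   96  121 9905]
ee [463.83601822 123.79536639 143.25897698] plane [1.27351823e-03 5.28205664e-04 1.50136300e+02]
((464.2137451171875, 126.43775177001953), (60.87727355957031, 41.79408264160156), 81.84970092773438)
board-tcp in tool [ 2.66683774e+00 -3.41669262e-03 -6.87825715e+00]
[ 241  148   75   60 4339] 21.376734816743745 ((466.4494323730469, 141.27804565429688), (49.163204193115234, 60.47447204589844), 81.80413818359375)
```

View pics/w4.png

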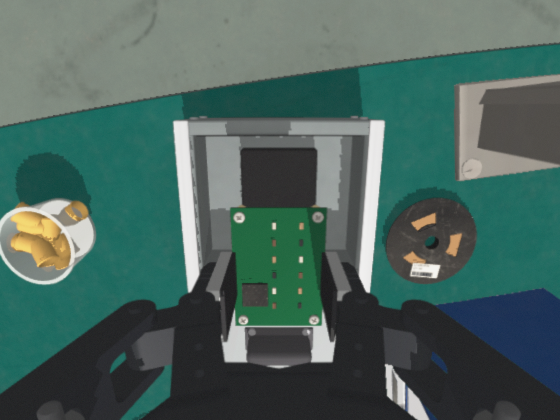

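The board is level in the hand, sitting 2.7 mm ahead of the TCP along tool x. The black pad's far edge shows at (241-316, 148). The pad centre from this view agrees with the tester frame within 1 mm, at about (464.6,124.5).

```bash
python3 - <<'E'
from h import *
go(464.2,121.8,26,-0.142)
E
python3 -m handwheel '[[-0.002,0,0.02,0,0,0,0.42],[-0.002,0,0.05,0,0,0,0.42],[-0.002,0,0.08,0,0,0,0.42],[-0.002,0,0.1,0,0,0,0.42],[-0.002,0,0.11,0,0,0,0.42],[-0.002,0,0.115,0,0,0,0.42],[-0.002,0,0.117,0,0,0,0.42],[-0.002,0,0.117,0,0,0,0.42]]'
```

```text
shift [-0.0018  0.0006  0.1173] turn [-0.    0.01 -0.07]
time: 12.2
ee_pos: [464.0, 122.6, 26.8]
tool_rot: [0.756, 0.655, 0.0, 0.0]
ft_force: [-0.1, -0.8, -0.1]
width: 38.6
gripper_force: 60.4
```

```bash
python3 -m handwheel '[[-0.001,0,0.001,0,0,0,0.42],[-0.001,0,0.0015,0,0,0,0.42]]';python3 -m handwheel '[[0,0,0.0005,0,0,0,0.42],[0,0,0.001,0,0,0,0.42]]';python3 -m handwheel '[[0,0,0.0005,0,0,0,0.42],[0,0,0.0005,0,0,0,0.42]]'
```

```text
time: 12.45
ee_pos: [463.7, 121.6, 25.0]
tool_rot: [0.756, 0.655, 0.0, 0.0]
ft_force: [-0.8, 0.1, 0.1]
width: 38.7
gripper_force: 60.4
time: 12.7
ee_pos: [463.7, 121.6, 24.1]
tool_rot: [0.756, 0.655, 0.0, 0.0]
ft_force: [-1.8, -0.5, 6.3]
width: 38.6
gripper_force: 60.8
time: 12.95
ee_pos: [463.6, 121.6, 24.1]
tool_rot: [0.756, 0.655, 0.0, 0.0]
ft_force: [-3.2, -1.4, 8.1]
width: 38.9
gripper_force: 61.0
```

Contact at 24.1 mm, as predicted. I'll release slowly, then rise and check.

```bash
python3 -m handwheel '[[0,0,0,0,0,0,0.48],[0,0,0,0,0,0,0.52],[0,0,0,0,0,0,0.56],[0,0,0,0,0,0,0.6],[0,0,0,0,0,0,0.6],[0,0,0,0,0,0,0.6],[0,0,0,0,0,0,0.6]]'; python3 -m handwheel '[[0,0,-0.005,0,0,0,0.6],[0,0,-0.02,0,0,0,0.6],[0,0,-0.05,0,0,0,0.6],[0,0,-0.1,0,0,0,0.6],[0,0,-0.15,0,0,0,0.3],[-0.04,0,-0.18,0,0,0,0],[-0.04,0,-0.18,0,0,0,0]]'; python3 - <<'E'
from h import *
s=ctrl.get_state(); c=vision.camera_params('wrist'); w,d=vision.snapshot('wrist'); cv2.imwrite('pics/w5.png',w[:,:,::-1])
X=dpts(c,d); b=w.astype(int); u,v=proj(c,[464.6,124.5,30])[0].astype(int)
m=(b[...,1]-b[...,2]>18).astype(np.uint8); M=np.zeros_like(m); M[v-60:v+60,u-50:u+50]=m[v-60:v+60,u-50:u+50]
m=cv2.morphologyEx(cv2.morphologyEx(M,cv2.MORPH_OPEN,np.ones((3,3))),cv2.MORPH_CLOSE,np.ones((9,9)))
n,l,st,ce=cv2.connectedComponentsWithStats(m); k=1+np.argmax(st[1:,4]); L=l==k; print(st[k],'z',np.median(X[L][:,2]))
ys,xs=np.nonzero(L); r=cv2.minAreaRect(plane(c,np.c_[xs,ys],30)[:,:2].astype(np.float32)); print('board',r)
g=w.max(2); mm=(g<60).astype(np.uint8)|m; M=np.zeros_like(mm); M[v-75:v+75,u-50:u+50]=mm[v-75:v+75,u-50:u+50]; M=cv2.morphologyEx(M,cv2.MORPH_OPEN,np.ones((5,5)))
n,l,st,ce=cv2.connectedComponentsWithStats(M);k=1+np.argmax(st[1:,4]); ys,xs=np.nonzero(l==k); print('pad',st[k],cv2.minAreaRect(plane(c,np.c_[xs,ys],20)[:,:2].astype(np.float32)))
# guard handle now
z=X[...,2]; q=(z>74)&(z<95)&(abs(X[...,0]-447)<45)&(abs(X[...,1]+0+(-14))<90)
t,dt=vision.snapshot('top'); ct=vision.camera_params('top'); Xt=dpts(ct,dt); q=(Xt[...,2]>74)&(Xt[...,2]<90)&(abs(Xt[...,0]-448)<45)&(abs(Xt[...,1]-10)<40); print('handle top',q.sum(),Xt[q].mean(0) if q.any() else 0)
E
```

```text
time: 13.82
ee_pos: [463.6, 121.6, 23.3]
tool_rot: [0.756, 0.655, 0.0, 0.0]
ft_force: [1.4, 0.9, 0.9]
width: 51.0
gripper_force: 0.0
time: 14.7
ee_pos: [458.7, 80.8, 207.3]
tool_rot: [0.756, 0.654, 0.002, 0.002]
ft_force: [0.6, -0.2, -0.2]
width: 0.0
gripper_force: 0.0
[ 254  108   45   65 2529] z 31.097336672295594
board ((463.6568603515625, 123.78974914550781), (60.293724060058594, 42.49546813964844), 82.61084747314453)
pad [ 245   96   63   83 4698] ((464.0945739746094, 125.1683349609375), (79.64226531982422, 60.6978645324707), 81.72073364257812)
handle top 102 [446.15568988  15.56972898  82.23956852]
```

View pics/w5.png

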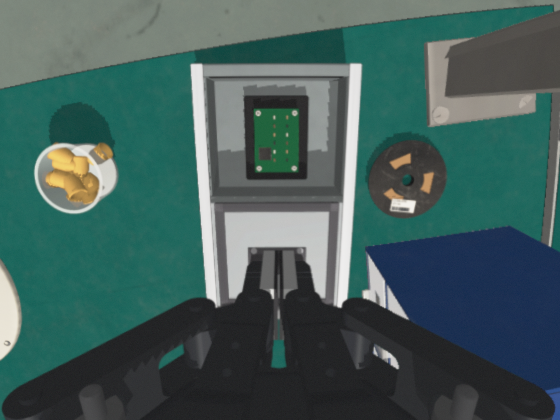

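The board lies flat at (276,140), within 1.5 mm of the pad's centre and about 1° off the track. Next I'll shut the guard from the -y side of the handle.

```bash
python3 - <<'E'
from h import *
go(444.9,-15.6,66,-0.142)
p=cv2.imread('pics/t2.png'); X=dpts(vision.camera_params('top'),np.load('pics/top0.npy'))
q=(X[...,2]>70)&(X[...,2]<230)&(X[...,1]<0)&(X[...,1]>-260)&(X[...,0]>430)&(X[...,0]<640); print('cab min x',np.percentile(X[q][:,0],[0,0.5,2]),'max y',np.percentile(X[q][:,1],[98,100]))
E
```

```text
shift [-0.0985  0.0007  0.1379] turn [ 0.07 -0.04 -0.07]
cab min x [508.22401673 514.9979209  517.87081399] max y [-14.26218054  -8.03517516]
```

```bash
python3 -m handwheel '[[-0.05,-0.006,0,0,0,0,0],[-0.0985,-0.006,0,0,0,0,0],[-0.0985,-0.006,0.03,0,0,0,0],[-0.0985,-0.006,0.07,0,0,0,0],[-0.0985,-0.006,0.11,0,0,0,0],[-0.0985,-0.006,0.13,0,0,0,0],[-0.0985,-0.006,0.138,0,0,0,0],[-0.0985,-0.006,0.138,0,0,0,0]]'
```

```text
time: 15.8
ee_pos: [437.7, -14.3, 65.0]
tool_rot: [0.755, 0.655, -0.0, -0.0]
ft_force: [0.4, -0.2, -0.1]
width: -0.2
gripper_force: 0.0
```

```bash
python3 -m handwheel '[[0.006,0,0,0,0,0,0],[0.012,0,0,0,0,0,0],[0.018,0,0,0,0,0,0],[0.026,0,0,0,0,0,0],[0.034,0,0,0,0,0,0],[0.042,0,0,0,0,0,0],[0.05,0,0,0,0,0,0],[0.058,0,0,0,0,0,0],[0.066,0,0,0,0,0,0],[0.074,0,0,0,0,0,0],[0.082,0,0,0,0,0,0],[0.09,0,0,0,0,0,0],[0.098,0,0,0,0,0,0],[0.105,0,0,0,0,0,0],[0.11,0,0,0,0,0,0],[0.114,0,0,0,0,0,0],[0.117,0,0,0,0,0,0],[0.119,0,0,0,0,0,0],[0.119,0,0,0,0,0,0]]'; python3 -m handwheel '[[0.001,0,0,0,0,0,0],[0.002,0,0,0,0,0,0],[0.003,0,0,0,0,0,0]]'
```

```text
time: 18.18
ee_pos: [454.7, 103.4, 65.2]
tool_rot: [0.756, 0.655, 0.0, -0.0]
ft_force: [-0.8, -0.3, 0.2]
width: -0.1
gripper_force: 0.0
time: 18.55
ee_pos: [455.1, 106.1, 65.2]
tool_rot: [0.756, 0.655, -0.0, -0.0]
ft_force: [-1.3, -1.7, 0.9]
width: 0.1
gripper_force: 1.0
```

```bash
for i in 1; do python3 -m handwheel '[[0.001,0,0,0,0,0,0],[0.0015,0,0,0,0,0,0],[0.0015,0,0,0,0,0,0]]'; python3 -m handwheel '[[0.001,0,0,0,0,0,0],[0.001,0,0,0,0,0,0]]'; done
```

```text
time: 18.92
ee_pos: [455.4, 107.7, 65.2]
tool_rot: [0.756, 0.655, -0.0, -0.0]
ft_force: [-1.3, -1.2, -0.3]
width: -0.1
gripper_force: 0.7
time: 19.18
ee_pos: [455.5, 108.4, 65.2]
tool_rot: [0.756, 0.655, -0.0, 0.0]
ft_force: [-0.9, -3.5, -0.9]
width: -0.1
gripper_force: 2.0
```

```bash
python3 -m handwheel '[[0.001,0,0,0,0,0,0],[0.001,0,0,0,0,0,0]]'; python3 -m handwheel '[[0.001,0,0,0,0,0,0],[0.001,0,0,0,0,0,0]]'
```

```text
time: 19.42
ee_pos: [455.5, 108.4, 65.2]
tool_rot: [0.756, 0.655, -0.001, 0.001]
ft_force: [-2.9, -10.4, 1.5]
width: -0.2
gripper_force: 5.1
time: 19.68
ee_pos: [455.5, 108.5, 65.2]
tool_rot: [0.756, 0.655, -0.002, 0.002]
ft_force: [-4.2, -16.3, 3.1]
width: -0.1
gripper_force: 8.1
```

It is firmly against the frame, with the handle at tester y of about 60 as expected. I'll back off, rise and check.

```bash
python3 -m handwheel '[[-0.004,0,0,0,0,0,0],[-0.012,0,0,0,0,0,0],[-0.012,0,-0.04,0,0,0,0],[-0.03,0,-0.1,0,0,0,0],[-0.06,0,-0.15,0,0,0,0],[-0.06,0,-0.15,0,0,0,0],[-0.06,0,-0.15,0,0,0,0]]'; python3 - <<'E'
from h import *
c=vision.camera_params('wrist'); w,d=vision.snapshot('wrist'); t,_=vision.snapshot('top'); X=dpts(c,d); z=X[...,2]
q=(z>74)&(z<90)&(abs(X[...,0]-464)<40)&(abs(X[...,1]-124)<30); r=cv2.minAreaRect(X[q][:,:2].astype(np.float32)); print(r,'tester y',(np.array(r[0])-[456.4,64.6])@[.1415,.99])
cv2.imwrite('pics/b6.png',np.hstack([w[30:330,130:430],t[90:390,130:430]])[:,:,::-1])
E
```

```text
time: 20.55
ee_pos: [447.5, 51.1, 215.0]
tool_rot: [0.756, 0.655, 0.0, -0.0]
ft_force: [-1.0, -0.3, -0.1]
width: 0.0
gripper_force: 0.0
((464.1485595703125, 124.6424331665039), (11.769067764282227, 49.37643051147461), 81.8656234741211) tester y 60.53843001403809
```

View pics/b6.png

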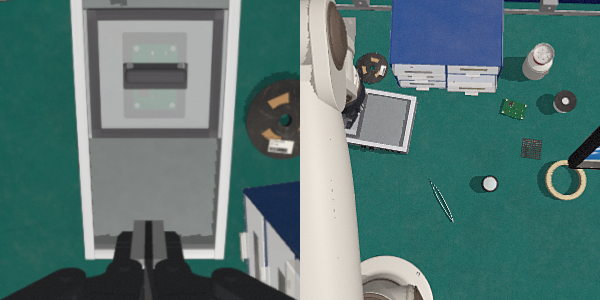

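The guard is shut, with the handle at (155,76) and tester y of 60.5. The board shows through the window, centred on the pad, and the bystanders are where they were.

```bash
python3 -c "
from rig import ctrl; print(ctrl.job_done())"
```

```text
the job is handed in; nothing more can be done
None
```

The job is handed in at about 20 s of the 72 s allowed, with no verdict shown: the guard was slid fully open, the board nearest the base was set right way up within about 1.5 mm of the pad's centre and about 1° off the track, and the guard was pushed shut against its frame, with the bystanders still in place.

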